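# Put the mitre sled's clamp knob away in its case

### The arm

A 6-joint arm with a two-finger parallel gripper is mounted at the origin on the work surface. World frame = base frame: x ahead of the robot, y to its left, z up, the work surface at z = 0. Lengths are in m, angles in rad, forces in N, time in s.
With the tool pointing down it reaches from about 0.325 to 0.875 m from the base axis. Payload 4.4 kg.
Tool frame: the origin (TCP) lies at the very end of the fingers, on their centre line; the grasp point (between the pads) lies 19 mm behind it; z points along the fingers, x is the direction in which the jaws open and shut, and the axes are right-handed (so a half turn about z gives the same grasp; the last joint's range is limited). The gripper opens to 85 mm and grips with 20 to 120 N. Pads are 22 mm wide; open, the fingers measure 114 mm over their backs; the gripper's body (76 mm by 85 mm) begins 54 mm behind the grasp point. The pads swing forward as they close: fully open they stand 13 mm farther back than shut.
Start: joints at [-1.28, 0.207, 1.542, -0, 1.393, -0.15], TCP at [0.245, -0.52, 0.231] pointing down, gripper open.
Joint ranges: [-2.73, 2.73], [-0.86, 2.22], [0.23, 2.46], [-1.11, 4.25], [0.08, 2.63], [-2.82, 2.82]. Speed limits (rad/s): [2.79, 2.79, 3.14, 3.14, 3.14, 3.14].

### API

Orientations are given as a unit quaternion [x, y, z, w].
In Python, from rig import arm, vision gives the robot as it stands.
- The arm moves only by the tool play_rows, never from a script. Its argument "targets" is a list of rows, each an object with "grip": the finger opening in cm, from 0 to 8.54; "slide": the shift along the tool's x, y, z in cm, a list of three; "twist": the turn about the tool's z in rad. In form: [{"grip": grip, "slide": [dx, dy, dz], "twist": twist}, ...]. A call has exactly 10 rows; each row is the pose to reach, as a shift and turn from the pose measured when the call began, along the tool's axes at that moment; what a row does not reach only later rows make up. A row lasts 1/8 s, in which the tool goes at most 62.5 mm and 10.7 degrees, less where a joint would pass 70% of its speed; a pose out of reach is approached as far as the arm can. A call with a gripper value outside its range is refused whole. The fingers move at their own pace and stop on an object; the grip force is fixed at half the most. Time passes only in rows, so rows that repeat a pose let the fingers close, or fill a call up. It gives the time, the measured TCP pose, the force and the opening at its end, in the units of the state.
- arm.sense(): the state, without advancing time (a new reading comes with each control period).
- vision.get_image(name): name is "scene" or "top" or "wrist"; returns the picture (384x512x3 uint8, red, green, blue); there is no depth.
- vision.camera_info(name): a dict with "camera_matrix" (3x3 intrinsics, pixels), "k1" (the pictures are not rectified: a ray, as slopes to the right and down, at radius r is drawn at 1 + k1 r^2 times it, then the intrinsics apply), "view" (4x4, takes a point from world to camera coordinates); the wrist camera has in their place "mount" (4x4, takes a point from camera to tool coordinates, whose origin is the TCP and whose axes are the tool frame's). Camera axes: x right, y up, looking along -z (the intrinsics and any distortion apply to the point x, -y, -z); pixel columns grow to the right and rows downward; lengths in m; the calibration is good to about 2 mm. A picture is of the moment at which its call begins: read the wrist's pose just before it. camera_info takes no time and is no camera call.
- arm.hand_in(): hands the job in, once; it reports no verdict.
The state is a dict: "time_s": time; "joint_pos": joint angles; "qvel": joint speeds; "joint_torque": joint torques, N m; "position": TCP position; "tcp_rot": TCP orientation; "contact_force": force on the tool from outside, world axes, zero at the start; "moment": the same for the moment, N m; "finger_gap": finger opening in m.
Only numpy, scipy, OpenCV 4.12 (cv2) and the standard library are available. Lean on these libraries where they do the work, as an engineer would, in place of code of your own. Each camera call takes 0.05 s, during which the arm holds its last target.

### The job

The sled's fence is pinned square, so its clamp knob is to be put away. First press the button on the grey hardware case so that its lid springs fully open; then push the ball knob round the sled's curved T-slot to the wide opening at the end, lift it out there, and set it down, without dropping it, in the large compartment of the case. Leave the lid open and everything else on the bench where it is.

Things in the scene. Friction and masses are not known exactly. Their poses are not given: they have to be found in the camera images.
- knob_ball (a point): Loose clamp knob, 80 mm tall, about 0.22 kg. Point: centre of its black ball (46 mm dia). Under the ball an 18 mm neck, then a round steel flange, 60 mm dia x 12 mm, that rides on the track's top: its top face is 30 mm and its underside 42 mm below the ball's centre. It is not tightened: it slides with light friction and stays upright.
- knob_foot (a point): The same knob: centre of the flat underside of its T-head, 57 mm below the ball's centre. The T-head (32 mm dia x 7 mm) hangs from the flange on an 11 mm stud through the slot; it is captive under the slot's lips and comes up only in the wide opening. The knob can stand on it on a flat floor.
- sled: Mitre sled, screwed to the bench: plywood board 280 (its x) x 320 (y) x 12 mm; origin: centre of its underside. A wooden fence, top 44 mm over the bench, runs along its -x edge. On it lies a curved aluminium T-track, 62 mm wide, top face 34 mm over the bench, ended by steel blocks level with its top.
- track_pivot (a point): Centre of the T-track's arc, 34 mm over the bench; axes as the sled's. The slot's centre line has a radius of 170 mm; angles about z from x towards y: slot with lips (19 mm wide) from -18 to 67 deg, wide opening (lips cut away, channel 44 mm wide) from 67 to 86 deg, then the end block. The knob starts within 11 deg of 0; pushed up to the end block it stands at 80 deg, in the opening.
- exit_gap (a point): Point in the wide opening, on the slot's centre line at 76.5 deg, 34 mm over the bench, axes as the sled's: the middle of the places where the knob's T-head is clear of lips and end block. The knob lifts out freely within 8 mm of it along the track.
- case: Grey plastic hardware case, fixed: a clamshell 160 (its x) x 210 (y) x 95 mm high when shut; origin: centre of its underside. Its front faces its -x; the lid is hinged on the +x side, 55 mm up. Lower shell 55 mm high, walls and floor 5 mm. A moulded latch ledge (56 x 100 mm, 66 mm high) with the button juts from its front.
- compartment (a point): Middle of the floor of the case's large compartment, where the knob is kept, 5 mm over the bench; axes as the case's. It is 150 (x) x 140 mm (y) and 50 mm deep; a divider 47 mm high parts it from the narrow compartment on the -y side.
- lid (a joint): Lid of the case, rad: 0 shut, 1.85 fully open at its stop. It is latched; once the button has released it a spring swings it open in about a second and holds it there.
- button_top (a point): Centre of the top face of the case's round release button, 30 mm dia, standing 10 mm out of the latch ledge, 76 mm over the bench when up; 122 mm from the case's origin along its -x.
- release (a joint): Release button, m: 0 up, 0.008 fully down. Spring: 2 N to start, about 6 N fully down; the latch lets go at about 0.006. It springs back up.
- offcut_mid (a point): Bystander: wood offcut lying on the sled's board inside the arc, 75 x 45 x 22 mm. Point: its middle.
- spare_bolt_mid (a point): Bystander: spare T-bolt lying in the narrow compartment of the case, 97 mm long. Point: its middle.
- glue_mid (a point): Bystander: white glue bottle standing near the far edge of the bench, 62 dia, 190 mm tall. Point: its middle.
- sand_block_mid (a point): Bystander: cork sanding block near the far edge, 110 x 66 x 39 mm. Point: its middle.
- tape_mid (a point): Bystander: roll of tape lying right of the robot, near the sled, 104 dia, 48 mm high. Point: its middle.
- hammer_mid (a point): Bystander: hammer lying at the right of the sled. Point: its middle.
- jar_mid (a point): Bystander: glass screw jar with a steel cap standing at the left of the case, 76 dia, 100 mm tall. Point: its middle.
Not all that is in view belongs to the job. Leave any green or yellow look-alike of the part that bears knob_ball alone.

How it is judged:
On the way, in this order (a step that is already met when the one before it is completed fails the run):
1. the case's lid has sprung open to its stop (value of joint lid above 1.7 rad), for 0.1 s.
2. the knob has been pushed along the slot into the wide opening, still down on the track (horizontal distance between knob_ball and exit_gap below 0.016 m and z of knob_ball in the frame of exit_gap below 0.05 m), for 0.1 s.
At the end, for the whole second after the job is handed in: The lid stands open (over 1.7 rad); the knob rests still inside the large compartment of the case, standing or lying down on its floor (ball centre within 70 mm in x and 66 mm in y of the compartment's middle, at most 66 mm over its floor) (value of joint lid above 1.7 rad and x of knob_ball in the frame of compartment between -0.07 and 0.07 m and y of knob_ball in the frame of compartment between -0.066 and 0.066 m and z of knob_ball in the frame of compartment below 0.066 m and linear speed of knob below 0.03 m/s); the robot touches nothing.
It fails at once if the knob is dropped: it falls free faster than 0.85 m/s (from about 40 mm or more) (linear speed of knob above 0.85 m/s and contact force between the fingers and knob below 0.05 N).
It fails at once if another thing on the bench is moved by more than 40 mm (distance of any of offcut_mid, spare_bolt_mid, glue_mid, sand_block_mid, tape_mid, hammer_mid, jar_mid from where it was at the start of the episode above 0.04 m).
It also fails if it takes over 67 s, if anything falls off the work surface, if the arm or the gripper's body presses on something with over 40 N, if the wrist force passes 120 N, or if a joint passes its speed limit or range.

## Working session

There is one attempt and no reset: what is moved stays moved. The work goes in short steps, Python scripts to look and compute and a tool call to move; the robot and the scene stay as the last step left them, time stands still between calls to the robot, and variables do not carry over. Pictures are saved under pics/ and viewed, and the job is handed in when it is done.

Besides the shell and the picture viewer there is one more tool, called as name(argument=value, ...), one argument or row to a line, values as JSON. play_rows: Moves the arm, as the interface text tells. Its arguments: {"type":"object","properties":{"targets":{"type":"array"}},"required":["targets"]}

```bash
ls; mkdir -p pics
python3 - <<'E'
from rig import arm, vision
import cv2, numpy as np
s=arm.sense()
for k,v in s.items(): print(k,np.round(v,4))
for n in ("scene","top","wrist"):
    im=vision.get_image(n); cv2.imwrite(f"pics/{n}0.png",im[:,:,::-1])
    print(n,{k:np.round(v,4).tolist() for k,v in vision.camera_info(n).items()})
print(arm.sense()["time_s"])
E
```

```text
pics
time_s 0.0
joint_pos [-1.2805  0.2075  1.543   0.      1.3935 -0.1505]
qvel [-0.0015 -0.0011 -0.0023  0.0003 -0.0003  0.0022]
joint_torque [-7.00000e-04 -3.83034e+01 -2.91598e+01 -4.00000e-04  1.04000e-02
  0.00000e+00]
position [ 0.2451 -0.5193  0.2301]
tcp_rot [ 8.446e-01 -5.354e-01 -9.000e-04 -8.000e-04]
contact_force [ 1.2473 -0.075   0.2738]
moment [ 0.012  -0.0231 -0.049 ]
finger_gap 0.0854
scene {'camera_matrix': [[366.0137, 0.0, 258.9893], [0.0, 366.0137, 185.6689], [0.0, 0.0, 1.0]], 'k1': 0.0056, 'view': [[0.2443, 0.9696, 0.0119, -0.155], [-0.7824, 0.1898, 0.5931, 0.3618], [0.5728, -0.1542, 0.8051, -1.4767], [0.0, 0.0, 0.0, 1.0]]}
top {'camera_matrix': [[382.2994, 0.0, 260.3371], [0.0, 382.2994, 191.9138], [0.0, 0.0, 1.0]], 'k1': -0.0971, 'view': [[-0.0205, -0.9996, -0.0169, 0.0386], [0.9949, -0.0221, 0.0988, -0.5111], [-0.0991, -0.0148, 0.995, -1.4302], [0.0, 0.0, 0.0, 1.0]]}
wrist {'camera_matrix': [[303.9066, 0.0, 256.7787], [0.0, 303.9066, 197.1412], [0.0, 0.0, 1.0]], 'k1': -0.0301, 'mount': [[1.0, -0.0004, -0.0001, -0.0008], [-0.0004, -0.9493, -0.3144, -0.0809], [0.0001, 0.3144, -0.9493, -0.1431], [0.0, 0.0, 0.0, 1.0]]}
0.15
```

View pics/scene0.png

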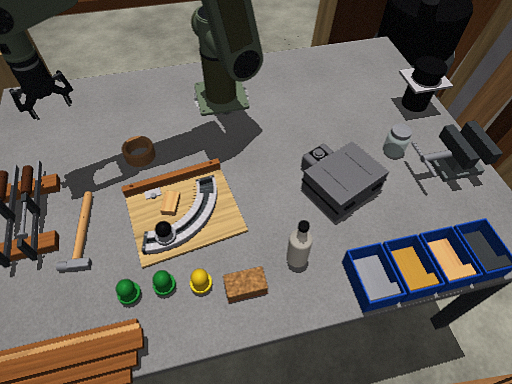

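View pics/top0.png

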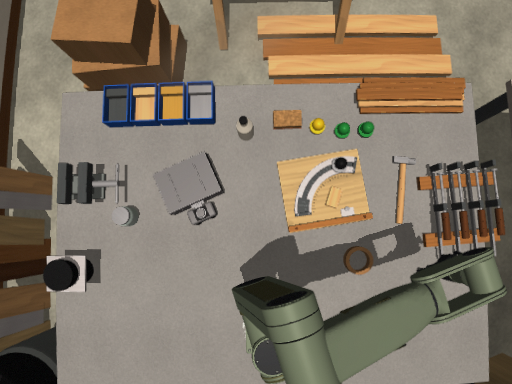

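View pics/wrist0.png

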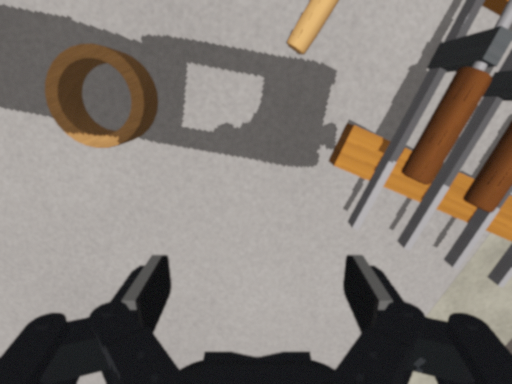

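The scene view shows the black ball knob on the track at (164,231) and the case at (345,180). In the top view the knob is at (341,163), the track opening near (303,205), the case at (188,182) and its button near (202,211).

Things that could be taken for the knob (top view): black ball (341,163), green (342,130), green (367,129), yellow (318,126). I choose the black one on the track and check it in close crops.

```bash
cat > h.py <<'E'
import numpy as np, cv2
from rig import arm, vision
from scipy.spatial.transform import Rotation as R
def cam(n, st=None):
    c=vision.camera_info(n); K=np.array(c["camera_matrix"]); k1=c["k1"]
    if n=="wrist":
        T=np.eye(4); T[:3,:3]=R.from_quat(st["tcp_rot"]).as_matrix(); T[:3,3]=st["position"]
        V=np.linalg.inv(T@np.array(c["mount"]))
    else: V=np.array(c["view"])
    return K,k1,V
F=np.diag([1,-1,-1.])
def ray(n,uv,st=None):
    K,k1,V=cam(n,st)
    p=cv2.undistortPoints(np.array([[uv]],float),K,np.array([k1,0,0,0.]))[0,0]
    d=V[:3,:3].T@(F@np.array([p[0],p[1],1])); o=-V[:3,:3].T@V[:3,3]
    return o,d/np.linalg.norm(d)
def onz(n,uv,z,st=None):
    o,d=ray(n,uv,st); return o+d*(z-o[2])/d[2]
def two(a,b):
    (o1,d1),(o2,d2)=a,b
    A=np.stack([d1,-d2],1); t=np.linalg.lstsq(A,o2-o1,rcond=None)[0]
    p,q=o1+t[0]*d1,o2+t[1]*d2
    return (p+q)/2, np.linalg.norm(p-q)
def proj(n,P,st=None):
    K,k1,V=cam(n,st); P=np.atleast_2d(P)
    c=(V[:3,:3]@P.T).T+V[:3,3]; c=c@F
    return cv2.projectPoints(c,np.zeros(3),np.zeros(3),K,np.array([k1,0,0,0.]))[0][:,0]
def tool(st,pw):
    "world point -> shift in tool axes cm"
    return R.from_quat(st["tcp_rot"]).inv().apply(np.array(pw)-st["position"])*100
E
python3 - <<'E'
import cv2
t=cv2.imread("pics/top0.png"); s=cv2.imread("pics/scene0.png")
def c(im,x,y,w,h,f,n): cv2.imwrite(n,cv2.resize(im[y:y+h,x:x+w],None,fx=f,fy=f,interpolation=cv2.INTER_CUBIC))
c(t,270,140,110,95,7,"pics/t_sled.png"); c(t,145,145,90,85,7,"pics/t_case.png")
c(s,115,150,140,120,5,"pics/s_sled.png"); c(s,290,130,110,95,7,"pics/s_case.png")
E
```

```text
(no output)
```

View pics/t_sled.png

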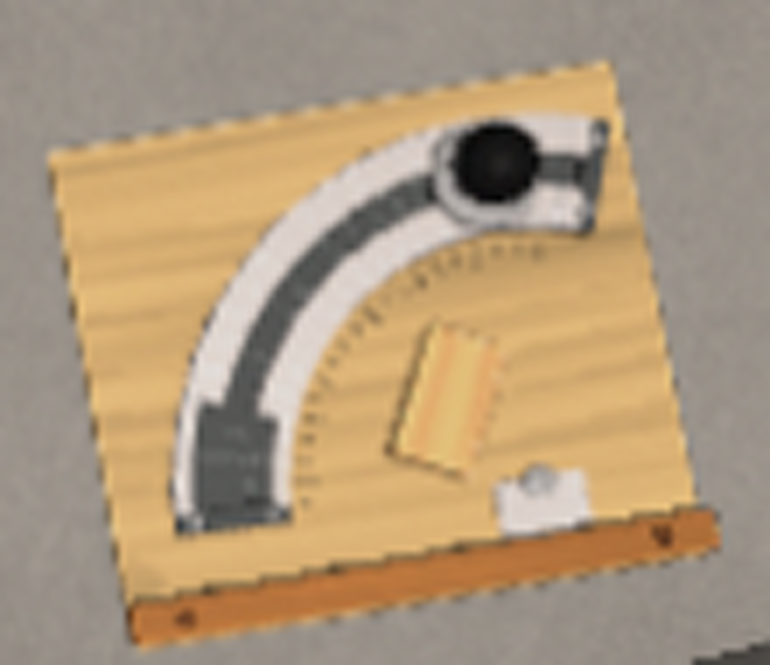

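View pics/t_case.png

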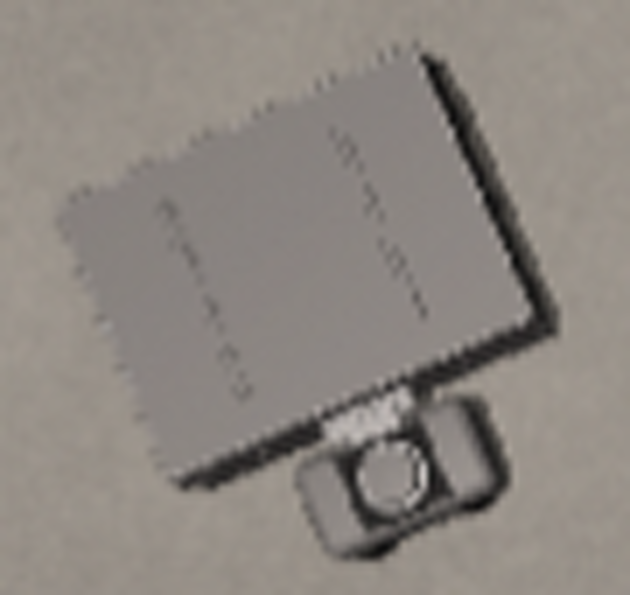

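View pics/s_sled.png

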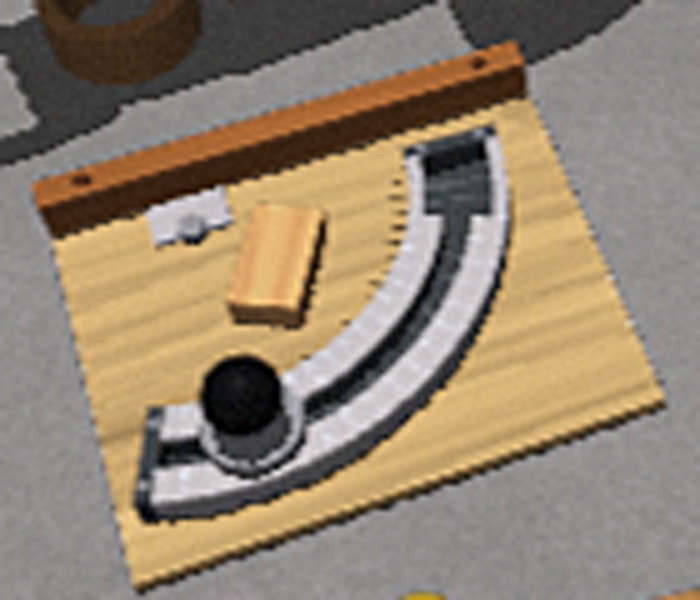

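View pics/s_case.png

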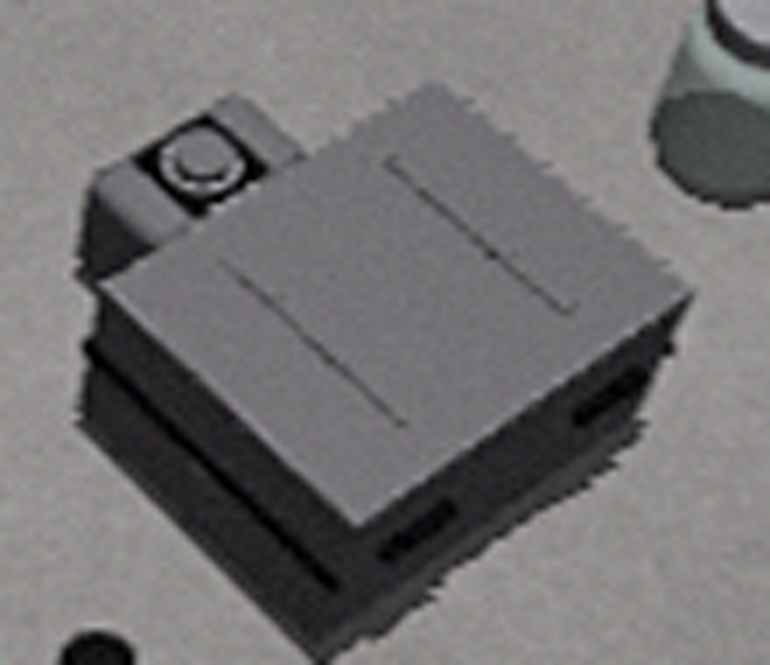

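Run:
```python
from h import *
T=lambda u,v,x0,y0,f=7:((u+.5)/f-.5+x0,(v+.5)/f-.5+y0)
# case
ct=[T(u,v,145,145) for u,v in [(62,205),(420,45),(535,320),(170,485)]]
cs=[T(u,v,290,130) for u,v in [(692,292),(360,525),(100,285),(435,85)]]
P=np.array([onz("top",p,.095) for p in ct]);Q=np.array([onz("scene",p,.095) for p in cs])
print("case top\n",P.round(4),"\nscene\n",Q.round(4))
for X in (P,Q): print("sides",[round(np.linalg.norm(X[i]-X[i-1]),4) for i in range(4)],"c",X.mean(0).round(4),
  "yaw",np.degrees([np.arctan2(*(X[0]-X[3])[[1,0]]),np.arctan2(*(X[1]-X[2])[[1,0]])]))
bt=T(395,478,145,145); bs=T(203,163,290,130)
print("button",onz("top",bt,.076),onz("scene",bs,.076),two(ray("top",bt),ray("scene",bs)))
# ball
kt=T(495,163,270,140); ks=T(243,395,115,150,5)
print("ball",onz("top",kt,.076),onz("scene",ks,.076),two(ray("top",kt),ray("scene",ks)))
S=np.array([onz("top",T(u,v,270,140),z) for u,v,z in [(50,155,.012),(605,62,.012),(130,605,.044),(712,508,.044),(138,645,.044),(720,545,.044)]])
print(S.round(4)); print("yaw sled from x edge",[np.degrees(np.arctan2(*(S[i]-S[i+1])[[1,0]]))-90 for i in (0,2,4)], np.linalg.norm(S[0]-S[1]))
S2=np.array([onz("scene",T(u,v,115,150,5),.012) for u,v in [(662,405),(138,590)]])
print(S2, np.degrees(np.arctan2(*(S2[0]-S2[1])[[1,0]]))-90)
# track circle
for n,(x0,y0,w,h) in {"top":(270,140,110,95),"scene":(115,150,140,120)}.items():
    im=cv2.imread(f"pics/{n}0.png"); hsv=cv2.cvtColor(im,cv2.COLOR_BGR2HSV)
    m=((hsv[...,1]<45)&(hsv[...,2]>175)).astype(np.uint8); k=np.zeros_like(m); k[y0:y0+h,x0:x0+w]=m[y0:y0+h,x0:x0+w]
    nn,lab,st,_=cv2.connectedComponentsWithStats(k)
    print(n,[s.tolist() for s in st[1:] if s[4]>40])
    big=[i for i in range(1,nn) if st[i,4]>100]
    pts=[]
    for i in big:
        ys,xs=np.where(lab==i)
        pts.append(np.array([onz(n,p,.034) for p in zip(xs,ys)]))
    pts=np.concatenate(pts)[:,:2]
    # annulus: fit center minimising spread about 170 band [139,201]
    from scipy.optimize import least_squares
    def f(c):
        r=np.linalg.norm(pts-c,axis=1); return np.maximum(np.abs(r-.170)-.031,0)+ .3*np.maximum(.0105-np.abs(r-.17),0)
    c0=pts.mean(0)+[-.1,-.1]
    best=min((least_squares(f,pts.mean(0)+np.array(d)) for d in [(-.1,-.1),(-.15,-.05),(-.05,-.15)]),key=lambda r:r.cost)
    r=np.linalg.norm(pts-best.x,axis=1)
    print(n,"pivot",best.x,best.cost,"r pct",np.percentile(r,[1,50,99]),len(pts))
```

```text
case top
 [[0.5806 0.4197 0.095 ]
 [0.661  0.2291 0.095 ]
 [0.5141 0.1696 0.095 ]
 [0.432  0.3614 0.095 ]] 
scene
 [[0.5808 0.4253 0.095 ]
 [0.6616 0.2363 0.095 ]
 [0.5154 0.1718 0.095 ]
 [0.4377 0.3632 0.095 ]]
sides [np.float64(0.1596), np.float64(0.2069), np.float64(0.1585), np.float64(0.2086)] c [0.5469 0.2949 0.095 ] yaw [21.43422927 22.0327369 ]
sides [np.float64(0.156), np.float64(0.2055), np.float64(0.1598), np.float64(0.2066)] c [0.5489 0.2992 0.095 ] yaw [23.44803979 23.79589461]
button [0.43433485 0.24655251 0.076     ] [0.44294118 0.24873798 0.076     ] (array([0.43545206, 0.25030162, 0.06712404]), np.float64(0.0045846804764121995))
ball [ 0.60852169 -0.27176976  0.076     ] [ 0.60797791 -0.27093484  0.076     ] (array([ 0.60840079, -0.27121545,  0.07679847]), np.float64(0.0007782259942671342))
[[ 0.6294 -0.038   0.012 ]
 [ 0.6753 -0.3487  0.012 ]
 [ 0.3801 -0.0736  0.044 ]
 [ 0.4245 -0.3875  0.044 ]
 [ 0.3588 -0.0773  0.044 ]
 [ 0.4046 -0.3909  0.044 ]]
yaw sled from x edge [np.float64(8.417832413812661), np.float64(8.05242409043727), np.float64(8.308690065213725)] 0.3141164975470216
[[ 0.63470273 -0.03731053  0.012     ]
 [ 0.67974556 -0.34825341  0.012     ]] 8.242468006100864
top [[295, 158, 40, 55, 307], [307, 170, 30, 42, 226], [341, 207, 13, 9, 87]]
top pivot [ 0.44235112 -0.30081162] 3.3588104237066214e-08 r pct [0.14044619 0.1833708  0.20016761] 533
scene [[170, 177, 47, 68, 419], [171, 181, 32, 52, 312], [144, 188, 17, 10, 88], [147, 231, 9, 7, 44], [146, 243, 20, 7, 91]]
scene pivot [ 0.44208166 -0.29946602] 5.165729797727183e-06 r pct [0.13916243 0.18327944 0.20035995] 731
```

The crops confirm it: a black ball on a neck and flange sits on the track at sled angle 1.5° and radius 169 mm, against the expected 170. The two views give its height as 76.8 mm, expected 76. The scene and top measurements of the case centre, (0.548, 0.297) with yaw about 22.5°, put the button near (0.435, 0.250). I move above the button first.

Run:
```python
from h import *
s=arm.sense(); print(tool(s,[.433,.2495,.16]), R.from_quat(s["tcp_rot"]).as_matrix().round(3))
```

```text
[-61.52012736 -49.79527061   7.16037024] [[ 0.427 -0.904 -0.001]
 [-0.904 -0.427  0.002]
 [-0.002 -0.    -1.   ]]
```

play_rows(
  targets=[
    {"grip":0,"slide":[-5,-4,0],"twist":-0.12},
    {"grip":0,"slide":[-10,-8,0],"twist":-0.25},
    {"grip":0,"slide":[-15,-12,0],"twist":-0.37},
    {"grip":0,"slide":[-20,-16,0],"twist":-0.5},
    {"grip":0,"slide":[-25,-20,0],"twist":-0.62},
    {"grip":0,"slide":[-30,-24,0],"twist":-0.75},
    {"grip":0,"slide":[-35,-28,0],"twist":-0.87},
    {"grip":0,"slide":[-40,-32.4,0],"twist":-1.0},
    {"grip":0,"slide":[-45,-36.4,0],"twist":-1.12},
    {"grip":0,"slide":[-50,-40.5,0],"twist":-1.25},
  ],
)

```text
time_s: 1.4
position: [0.3936, 0.0892, 0.2315]
tcp_rot: [0.998, 0.062, 0.0, -0.001]
contact_force: [0.9, -0.7, 0.1]
finger_gap: -0.0001
```

Run:
```python
from h import *
s=arm.sense(); print(s["time_s"],s["joint_pos"],s["position"],s["contact_force"]); print(tool(s,[.433,.2495,.15])); M=R.from_quat(s["tcp_rot"]).as_matrix(); print(np.degrees(np.arctan2(-M[1,1],-M[0,1])))
```

```text
1.4 [ 6.37091704e-03 -1.77592370e-01  1.93051746e+00  1.43339488e-03
  1.38800564e+00 -1.18321059e-01] [0.39356184 0.08915455 0.23151115] [ 0.92450989 -0.68129668  0.10876753]
[  5.89666505 -15.41031016   8.17634872]
97.12945318756614
```

play_rows(
  targets=[
    {"grip":0,"slide":[1.5,-4,2],"twist":-0.07},
    {"grip":0,"slide":[3,-8,4],"twist":-0.14},
    {"grip":0,"slide":[4.5,-12,6],"twist":-0.21},
    {"grip":0,"slide":[5.9,-15.4,8.2],"twist":-0.27},
    {"grip":0,"slide":[5.9,-15.4,8.2],"twist":-0.27},
    {"grip":0,"slide":[5.9,-15.4,8.2],"twist":-0.27},
    {"grip":0,"slide":[5.9,-15.4,8.2],"twist":-0.27},
    {"grip":0,"slide":[5.9,-15.4,8.2],"twist":-0.27},
    {"grip":0,"slide":[5.9,-15.4,8.2],"twist":-0.27},
    {"grip":0,"slide":[5.9,-15.4,8.2],"twist":-0.27},
  ],
)

```text
time_s: 2.65
position: [0.4332, 0.2492, 0.15]
tcp_rot: [0.981, 0.196, 0.001, -0.001]
contact_force: [0.1, -1.1, 0.6]
finger_gap: 0.0004
```

Run:
```python
from h import *
s=arm.sense(); im=vision.get_image("wrist")[:,:,::-1].copy()
print(s["position"])
np.save("s1.npy",s,allow_pickle=True)
cv2.imwrite("pics/w1raw.png",im)
for p,c in (([.435,.2503,.076],(0,0,255)),([.548,.297,.095],(0,255,0)),(s["position"],(255,0,0))):
    q=proj("wrist",p,s)[0]; print(q); cv2.circle(im,tuple(int(v) for v in q.round()),3,c,-1)
cv2.imwrite("pics/w1.png",im)
```

```text
[0.43317676 0.24917971 0.15004878]
[259.32698688 208.93146508]
[431.35617212 218.44171267]
[256.74989726 258.28284676]
```

View pics/w1.png

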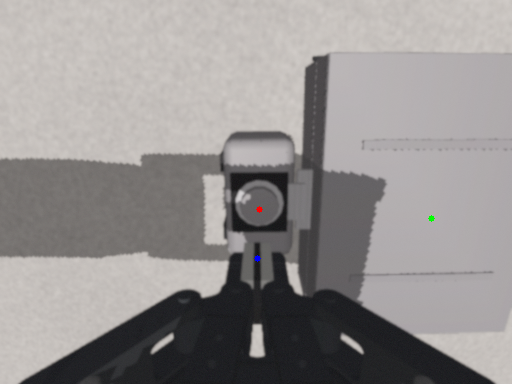

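The wrist view shows the button ring centred at (259,203). The red prediction is about 6 px below it.

Run:
```python
from h import *
s=np.load("s1.npy",allow_pickle=True).item()
b=onz("wrist",(259,203),.076,s); print(b,tool(s,b))
# case edges: top corners visible
for uv in [(329,53),(318,330),(505,330)]: print(onz("wrist",uv,.095,s))
```

```text
[0.43291704 0.25462726 0.076     ] [ 0.17267473 -0.50551101  7.40569311]
[0.43212748 0.36457025 0.095     ]
[0.51647761 0.17844558 0.095     ]
[0.66237602 0.23583931 0.095     ]
```

play_rows(
  targets=[
    {"grip":0,"slide":[0.1,-0.4,3],"twist":0},
    {"grip":0,"slide":[0.1,-0.4,6],"twist":0},
    {"grip":0,"slide":[0.1,-0.4,6.8],"twist":0},
    {"grip":0,"slide":[0.1,-0.4,7.2],"twist":0},
    {"grip":0,"slide":[0.1,-0.4,7.5],"twist":0},
    {"grip":0,"slide":[0.1,-0.4,7.7],"twist":0},
    {"grip":0,"slide":[0.1,-0.4,7.9],"twist":0},
    {"grip":0,"slide":[0.1,-0.4,8.05],"twist":0},
    {"grip":0,"slide":[0.1,-0.4,8.1],"twist":0},
    {"grip":0,"slide":[0.1,-0.4,8.1],"twist":0},
  ],
)

```text
time_s: 3.95
position: [0.4335, 0.2537, 0.0697]
tcp_rot: [0.981, 0.196, 0.002, -0.001]
contact_force: [0.5, 1.0, 3.9]
finger_gap: 0.0002
```

Run:
```python
from h import *
im=vision.get_image("scene")[:,:,::-1]; cv2.imwrite("pics/s2.png",im)
s=arm.sense(); print(s["contact_force"],s["position"])
```

```text
[0.58557872 0.55904098 4.27004286] [0.43343669 0.25372373 0.06958032]
```

View pics/s2.png

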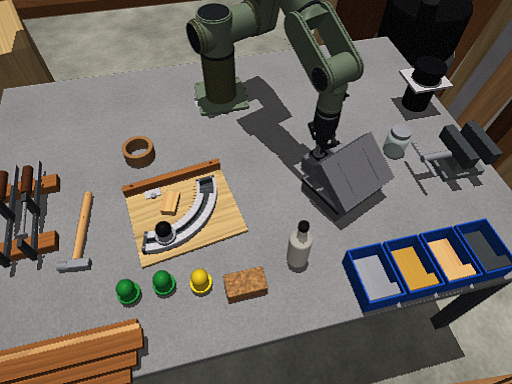

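The scene view shows the lid swinging open near (345,165). I retract straight up while it finishes.

play_rows(
  targets=[
    {"grip":0,"slide":[0,0,-1],"twist":0},
    {"grip":0,"slide":[0,0,-3],"twist":0},
    {"grip":0,"slide":[-1,0,-6],"twist":0},
    {"grip":2,"slide":[-1,2,-10],"twist":0},
    {"grip":7.5,"slide":[-1,6,-13],"twist":0},
    {"grip":7.5,"slide":[-1,11,-14],"twist":0},
    {"grip":7.5,"slide":[-1,16,-14],"twist":0},
    {"grip":7.5,"slide":[-1,21,-14],"twist":0},
    {"grip":7.5,"slide":[-1,26,-14],"twist":0},
    {"grip":7.5,"slide":[-1,31,-14],"twist":0},
  ],
)

```text
time_s: 5.25
position: [0.5422, -0.0379, 0.2087]
tcp_rot: [0.981, 0.196, 0.001, -0.001]
contact_force: [1.0, 0.1, 0.7]
finger_gap: 0.0746
```

Run:
```python
from h import *
for n in ("scene","top","wrist"):
    im=vision.get_image(n)[:,:,::-1]; cv2.imwrite(f"pics/{n}3.png",im)
s=arm.sense(); print(s["joint_pos"],s["position"]); print(tool(s,[.608,-.271,.15])); np.save("s3.npy",s,allow_pickle=True)
a=cv2.imread("pics/scene3.png")[110:230,280:420]; b=cv2.imread("pics/top3.png")[130:250,140:280]
cv2.imwrite("pics/c3.png",np.hstack([cv2.resize(b,None,fx=2.8,fy=2.8,interpolation=2),cv2.resize(a,None,fx=2.8,fy=2.8,interpolation=2)]))
```

```text
[-0.23180839  0.16034878  1.64421035  0.00280019  1.33691259 -0.62259215] [ 0.54253983 -0.03861403  0.20859649]
[-2.79364353 23.99442941  5.80354292]
```

View pics/c3.png

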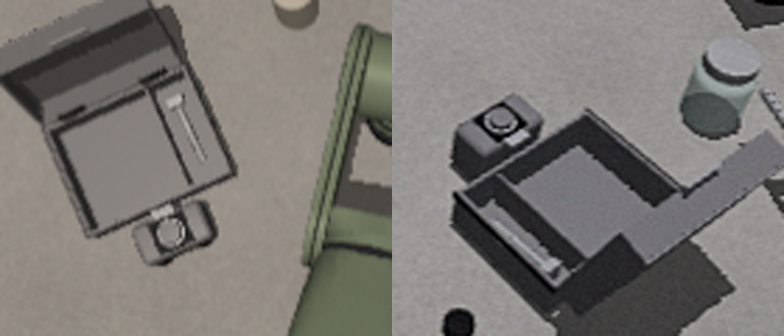

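The lid is fully open: the top crop shows it standing behind the case at its stop, with the large compartment centred near crop (124,155). The T-bolt is still in the narrow compartment.

Run:
```python
from h import *
f=2.8
Q=[((u+.5)/f-.5+140,(v+.5)/f-.5+130) for u,v in [(60,128),(98,225),(190,182),(150,87)]]
P=np.array([onz("top",q,.052) for q in Q]); print(P.round(4),P.mean(0), [np.linalg.norm(P[i]-P[i-1]) for i in range(4)])
c=np.array([.5475,.299]); a=np.radians(22.5); print(c+.03*np.array([-np.sin(a),np.cos(a)]))
s=np.load("s3.npy",allow_pickle=True).item(); print(proj("wrist",[.608,-.271,.076],s))
```

```text
[[0.5806 0.4028 0.052 ]
 [0.448  0.3503 0.052 ]
 [0.5032 0.2256 0.052 ]
 [0.6337 0.2794 0.052 ]] [0.54137043 0.31450707 0.052     ] [np.float64(0.13433059897228325), np.float64(0.14264826700737554), np.float64(0.13637050838269793), np.float64(0.1411516015640653)]
[0.5360195  0.32671639]
[[233.37500117 378.62498956]]
```

View pics/wrist3.png

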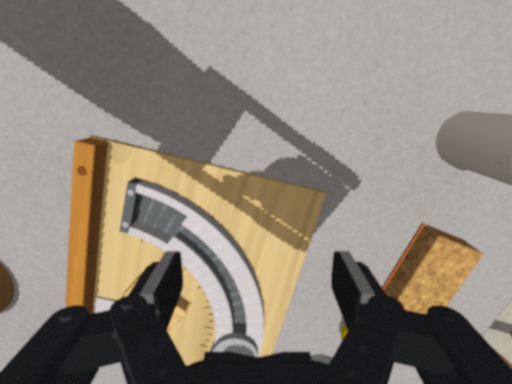

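play_rows(
  targets=[
    {"grip":7.5,"slide":[-0.5,5,1],"twist":0},
    {"grip":7.5,"slide":[-1,10,2],"twist":0},
    {"grip":7.5,"slide":[-1.8,15,3],"twist":0},
    {"grip":7.5,"slide":[-2.4,20,4],"twist":0},
    {"grip":7.5,"slide":[-2.8,24,5],"twist":0},
    {"grip":7.5,"slide":[-2.8,24,5.8],"twist":0},
    {"grip":7.5,"slide":[-2.8,24,5.8],"twist":0},
    {"grip":7.5,"slide":[-2.8,24,5.8],"twist":0},
    {"grip":7.5,"slide":[-2.8,24,5.8],"twist":0},
    {"grip":7.5,"slide":[-2.8,24,5.8],"twist":0},
  ],
)

```text
time_s: 6.65
position: [0.6082, -0.2704, 0.1507]
tcp_rot: [0.981, 0.194, 0.001, -0.001]
contact_force: [1.0, -0.4, -0.5]
finger_gap: 0.0752
```

Run:
```python
from h import *
s=arm.sense(); im=vision.get_image("wrist")[:,:,::-1].copy(); np.save("s4.npy",s,allow_pickle=True)
cv2.imwrite("pics/w4raw.png",im); print(s["position"])
q=proj("wrist",[.608,-.271,.076],s)[0]; print(q); cv2.circle(im,tuple(int(v) for v in q),3,(0,0,255),-1)
pv=np.array([.4422,-.300])
for a in range(-20,90,5):
    b=np.radians(a+8.3); q=proj("wrist",[*(pv+.17*np.array([np.cos(b),np.sin(b)])),.034],s)[0]; cv2.circle(im,tuple(int(v) for v in q),1,(255,0,255),-1)
cv2.imwrite("pics/w4.png",im)
```

```text
[ 0.60823045 -0.27043699  0.1507129 ]
[255.94663774 209.61147092]
```

View pics/w4.png

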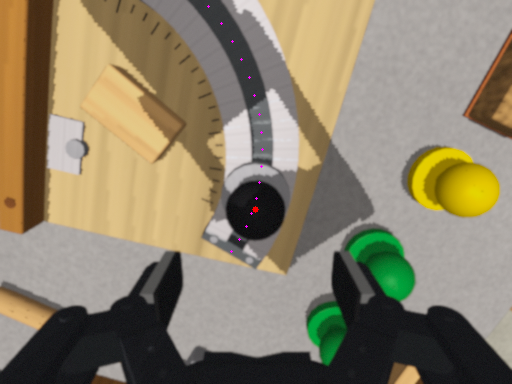

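The wrist view shows the black ball at (255,210), right on the prediction, and the arc points lie in the slot. The green look-alikes are at (388,272) and (330,325), so I check finger clearance before descending.

Run:
```python
from h import *
s=np.load("s4.npy",allow_pickle=True).item()
for uv in [(392,275),(345,345),(468,190)]:
    for z in (.03,.05): 
        p=onz("wrist",uv,z,s); print(uv,p.round(3),tool(s,p).round(1))
for uv in [(342,130),(367,129)]:print(onz("top",uv,.045))
im=cv2.imread("pics/w4raw.png"); m=(im.max(2)<28).astype(np.uint8); m[:140]=0;m[250:]=0;m[:,:200]=0;m[:,310:]=0
c=max(cv2.findContours(m,0,2)[0],key=cv2.contourArea); e=cv2.minEnclosingCircle(c); print(e); p=onz("wrist",e[0],.076,s); print(p,tool(s,p))
```

```text
(392, 275) [ 0.768 -0.3    0.03 ] [13.7  8.9 12.1]
(392, 275) [ 0.754 -0.292  0.05 ] [12.6  7.6 10.1]
(345, 345) [ 0.766 -0.397  0.03 ] [ 9.7 17.8 12.1]
(345, 345) [ 0.752 -0.382  0.05 ] [ 9.  15.8 10.1]
(468, 190) [ 0.788 -0.195  0.03 ] [19.5 -0.1 12.1]
(468, 190) [ 0.772 -0.195  0.05 ] [18.  -0.7 10.1]
[ 0.74135323 -0.29041828  0.045     ]
[ 0.74366939 -0.38733719  0.045     ]
((254.9776153564453, 210.29025268554688), 28.57487678527832)
[ 0.60752489 -0.27179599  0.076     ] [-0.13359897  0.10978129  7.47085839]
```

play_rows(
  targets=[
    {"grip":7.5,"slide":[-0.1,0.1,3],"twist":0},
    {"grip":7.5,"slide":[-0.1,0.1,6],"twist":0},
    {"grip":7.5,"slide":[-0.1,0.1,8],"twist":0},
    {"grip":7.5,"slide":[-0.1,0.1,9.6],"twist":0},
    {"grip":7.5,"slide":[-0.1,0.1,9.6],"twist":0},
    {"grip":5,"slide":[-0.1,0.1,9.6],"twist":0},
    {"grip":4,"slide":[-0.1,0.1,9.6],"twist":0},
    {"grip":3,"slide":[-0.1,0.1,9.6],"twist":0},
    {"grip":3,"slide":[-0.1,0.1,9.6],"twist":0},
    {"grip":3,"slide":[-0.1,0.1,9.6],"twist":0},
  ],
)

```text
time_s: 7.95
position: [0.609, -0.2725, 0.0565]
tcp_rot: [0.981, 0.194, 0.002, 0.0]
contact_force: [0.2, 0.1, 5.5]
finger_gap: 0.0434
```

Run:
```python
from h import *
s=arm.sense(); print(s["contact_force"],s["moment"],s["finger_gap"],s["position"])
im=vision.get_image("scene")[:,:,::-1]; cv2.imwrite("pics/s5.png",cv2.resize(im[130:280,90:290],None,fx=4,fy=4,interpolation=2))
pv=np.array([.4422,-.300]); p=s["position"][:2]-pv; th0=np.arctan2(p[1],p[0]); r0=np.hypot(*p); print("r",r0,"ang sled",np.degrees(th0)-8.3)
# arc from current
for a in np.linspace(np.degrees(th0),8.3+76.5,21):
    r=r0+(.170-r0)*min(1,(a-np.degrees(th0))/15)
    b=np.radians(a); q=pv+r*np.array([np.cos(b),np.sin(b)]); print(round(a-8.3,1),tool(s,[*q,s["position"][2]]).round(2))
```

```text
[0.17309872 0.09192623 5.54011962] [-0.04107683  0.01048394 -0.04345897] 0.04344695005964508 [ 0.60903938 -0.27253012  0.05652971]
r 0.16908569409292667 ang sled 1.0497864819635438
1.0 [0. 0. 0.]
4.8 [ 0.24 -1.09 -0.  ]
8.6 [ 0.4  -2.19 -0.  ]
12.4 [ 0.5 -3.3 -0. ]
16.1 [ 0.52 -4.42 -0.  ]
19.9 [ 0.44 -5.54 -0.01]
23.7 [ 0.29 -6.65 -0.01]
27.5 [ 0.07 -7.75 -0.01]
31.2 [-0.23 -8.83 -0.01]
35.0 [-0.59 -9.88 -0.02]
38.8 [ -1.03 -10.91  -0.02]
42.5 [ -1.53 -11.92  -0.02]
46.3 [ -2.09 -12.88  -0.03]
50.1 [ -2.72 -13.81  -0.03]
53.9 [ -3.41 -14.69  -0.03]
57.6 [ -4.15 -15.53  -0.04]
61.4 [ -4.95 -16.31  -0.04]
65.2 [ -5.8  -17.04  -0.05]
69.0 [ -6.69 -17.72  -0.05]
72.7 [ -7.62 -18.33  -0.06]
76.5 [ -8.6  -18.88  -0.06]
```

View pics/s5.png

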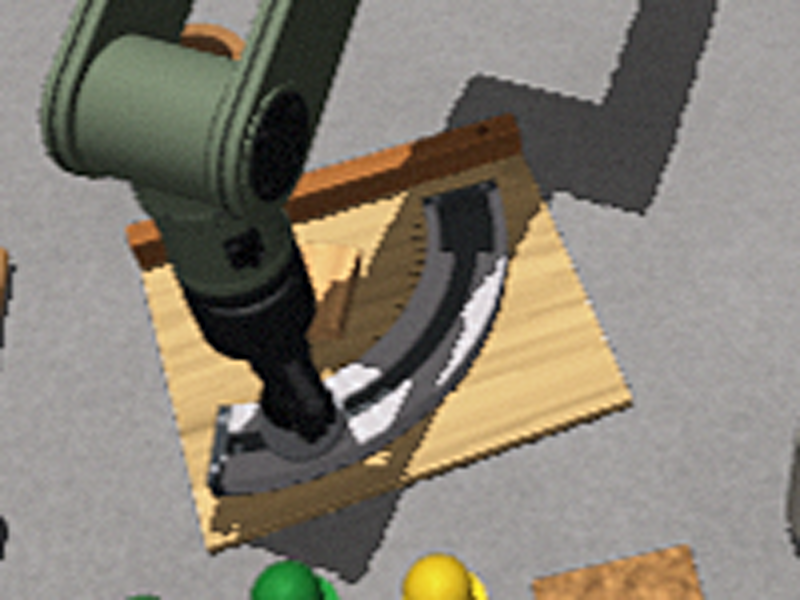

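The fingers closed to 43.4 mm on a 46 mm ball and the tool is pushed up with 5.5 N, so the pads sit above the equator. I regrasp a little lower.

play_rows(
  targets=[
    {"grip":6.5,"slide":[0,0,0],"twist":0},
    {"grip":6.5,"slide":[0,0,0],"twist":0},
    {"grip":6.5,"slide":[-0.05,0.05,0.3],"twist":0},
    {"grip":6.5,"slide":[-0.05,0.05,0.6],"twist":0},
    {"grip":6.5,"slide":[-0.05,0.05,0.6],"twist":0},
    {"grip":5,"slide":[-0.05,0.05,0.6],"twist":0},
    {"grip":3,"slide":[-0.05,0.05,0.6],"twist":0},
    {"grip":3,"slide":[-0.05,0.05,0.6],"twist":0},
    {"grip":3,"slide":[-0.05,0.05,0.6],"twist":0},
    {"grip":3,"slide":[-0.05,0.05,0.6],"twist":0},
  ],
)

```text
time_s: 9.25
position: [0.6092, -0.2733, 0.0509]
tcp_rot: [0.981, 0.194, 0.003, 0.001]
contact_force: [0.1, -0.4, 1.1]
finger_gap: 0.0439
```

Run:
```python
from h import *
s=arm.sense(); print(s["contact_force"],s["moment"],s["finger_gap"],s["position"])
im=vision.get_image("wrist")[:,:,::-1]; cv2.imwrite("pics/w6.png",im)
```

```text
[ 0.14892525 -0.40408953  1.14970594] [ 0.05306589 -0.06793203  0.02586299] 0.043875477631930886 [ 0.60917789 -0.27333338  0.05094002]
```

View pics/w6.png

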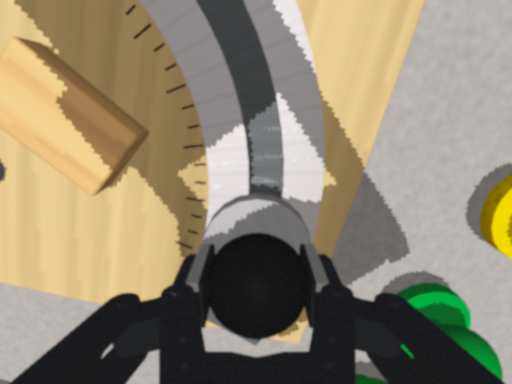

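Run:
```python
from h import *
s=arm.sense()
im=cv2.imread("pics/w6.png"); m=(im.max(2)<24).astype(np.uint8); m[:225]=0;m[345:]=0;m[:,:195]=0;m[:,318:]=0
print(onz("wrist",(256,286),.076,s), s["position"])
pv=np.array([.4422,-.300]); p=s["position"][:2]-pv; th0=np.arctan2(p[1],p[0]); r0=np.hypot(*p); print("r",r0,"ang sled",np.degrees(th0)-8.3)
for a in np.linspace(np.degrees(th0),8.3+76.5,21)[1:]:
    r=r0+(.170-r0)*min(1,(a-np.degrees(th0))/15)
    b=np.radians(a); q=pv+r*np.array([np.cos(b),np.sin(b)]); print(round(a-8.3,1),tool(s,[*q,s["position"][2]]).round(2))
```

```text
[ 0.60867456 -0.27343088  0.076     ] [ 0.60914867 -0.27334811  0.05093165]
r 0.16906266036517567 ang sled 0.7702335474813147
4.6 [ 0.24 -1.09 -0.  ]
8.3 [ 0.42 -2.2  -0.  ]
12.1 [ 0.52 -3.31 -0.  ]
15.9 [ 0.54 -4.44 -0.01]
19.7 [ 0.47 -5.56 -0.01]
23.5 [ 0.32 -6.67 -0.01]
27.3 [ 0.1  -7.77 -0.02]
31.1 [-0.19 -8.86 -0.02]
34.8 [-0.55 -9.92 -0.02]
38.6 [ -0.99 -10.96  -0.03]
42.4 [ -1.49 -11.96  -0.03]
46.2 [ -2.05 -12.93  -0.04]
50.0 [ -2.68 -13.86  -0.04]
53.8 [ -3.37 -14.75  -0.05]
57.6 [ -4.11 -15.59  -0.05]
61.4 [ -4.91 -16.38  -0.06]
65.1 [ -5.76 -17.12  -0.06]
68.9 [ -6.66 -17.79  -0.07]
72.7 [ -7.6  -18.41  -0.07]
76.5 [ -8.58 -18.96  -0.08]
```

play_rows(
  targets=[
    {"grip":3,"slide":[0.24,-1.09,0],"twist":0},
    {"grip":3,"slide":[0.42,-2.2,0],"twist":0},
    {"grip":3,"slide":[0.52,-3.31,0],"twist":0},
    {"grip":3,"slide":[0.54,-4.44,0],"twist":0},
    {"grip":3,"slide":[0.47,-5.56,0],"twist":0},
    {"grip":3,"slide":[0.32,-6.67,0],"twist":0},
    {"grip":3,"slide":[0.1,-7.77,0],"twist":0},
    {"grip":3,"slide":[-0.19,-8.86,0],"twist":0},
    {"grip":3,"slide":[-0.55,-9.92,0],"twist":0},
    {"grip":3,"slide":[-0.99,-10.96,0],"twist":0},
  ],
)

```text
time_s: 10.55
position: [0.5581, -0.1754, 0.0509]
tcp_rot: [0.981, 0.194, 0.003, 0.001]
contact_force: [2.7, -3.1, 1.6]
finger_gap: 0.0433
```

Run:
```python
from h import *
s=arm.sense(); print(s["contact_force"],s["moment"],s["finger_gap"],s["position"])
im=vision.get_image("wrist")[:,:,::-1]; cv2.imwrite("pics/w7.png",im)
pv=np.array([.4422,-.300]); p=s["position"][:2]-pv; th0=np.arctan2(p[1],p[0]); r0=np.hypot(*p); print("r",r0,"ang sled",np.degrees(th0)-8.3)
for a in np.linspace(np.degrees(th0),8.3+76.5,11)[1:]:
    r=r0+(.170-r0)*min(1,(a-np.degrees(th0))/15)
    b=np.radians(a); q=pv+r*np.array([np.cos(b),np.sin(b)]); print(round(a-8.3,1),tool(s,[*q,s["position"][2]]).round(2))
```

```text
[ 2.70182003 -3.06450166  1.60877501] [-0.34174217 -0.37038079 -0.0314507 ] 0.04326928186792399 [ 0.55807793 -0.1754246   0.05092341]
r 0.17013736481293368 ang sled 38.7715501362066
42.5 [-0.5  -1.   -0.01]
46.3 [-1.07 -1.96 -0.01]
50.1 [-1.7  -2.89 -0.02]
53.9 [-2.39 -3.77 -0.02]
57.6 [-3.14 -4.61 -0.03]
61.4 [-3.93 -5.39 -0.04]
65.2 [-4.78 -6.12 -0.04]
69.0 [-5.68 -6.8  -0.05]
72.7 [-6.61 -7.41 -0.06]
76.5 [-7.59 -7.96 -0.06]
```

View pics/w7.png

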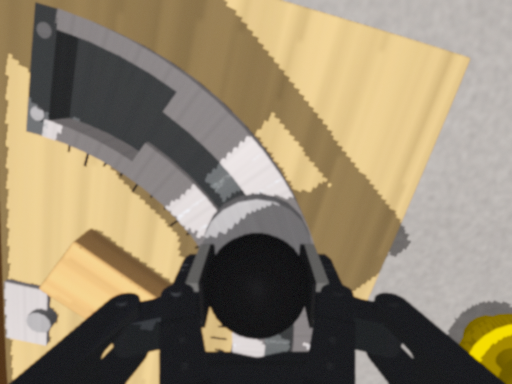

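Run:
```python
from h import *
s=arm.sense(); pv=np.array([.4422,-.300])
for uv in [(172,92),(137,146),(34,5),(30,130),(55,10),(45,130)]:
    p=onz("wrist",uv,.034,s)[:2]-pv; print(uv,"r",np.hypot(*p).round(4),"ang",(np.degrees(np.arctan2(p[1],p[0]))-8.3).round(1))
```

```text
(172, 92) r 0.1922 ang 68.6
(137, 146) r 0.1582 ang 69.0
(34, 5) r 0.2021 ang 89.9
(30, 130) r 0.1426 ang 89.8
(55, 10) r 0.2025 ang 87.1
(45, 130) r 0.1447 ang 86.7
```

play_rows(
  targets=[
    {"grip":3,"slide":[-0.5,-1.0,0],"twist":0},
    {"grip":3,"slide":[-1.07,-1.96,0],"twist":0},
    {"grip":3,"slide":[-1.7,-2.89,0],"twist":0},
    {"grip":3,"slide":[-2.39,-3.77,0],"twist":0},
    {"grip":3,"slide":[-3.14,-4.61,0],"twist":0},
    {"grip":3,"slide":[-3.93,-5.39,0],"twist":0},
    {"grip":3,"slide":[-4.78,-6.12,0],"twist":0},
    {"grip":3,"slide":[-5.68,-6.8,0],"twist":0},
    {"grip":3,"slide":[-6.61,-7.41,0],"twist":0},
    {"grip":3,"slide":[-7.3,-7.8,0],"twist":0},
  ],
)

```text
time_s: 11.85
position: [0.4597, -0.1302, 0.0508]
tcp_rot: [0.981, 0.194, 0.003, 0.0]
contact_force: [4.2, -0.5, 3.8]
finger_gap: 0.044
```

Run:
```python
from h import *
s=arm.sense(); print(s["contact_force"],s["moment"],s["finger_gap"],s["position"])
im=vision.get_image("wrist")[:,:,::-1]; cv2.imwrite("pics/w8.png",im)
im=vision.get_image("scene")[:,:,::-1]; cv2.imwrite("pics/s8.png",cv2.resize(im[130:280,90:290],None,fx=4,fy=4,interpolation=2))
pv=np.array([.4422,-.300]); p=s["position"][:2]-pv; th0=np.arctan2(p[1],p[0]); r0=np.hypot(*p); print("r",r0,"ang sled",np.degrees(th0)-8.3)
for a in (76.5,80):
    b=np.radians(a+8.3); q=pv+.17*np.array([np.cos(b),np.sin(b)]); print(a,tool(s,[*q,s["position"][2]]).round(2))
```

```text
[ 4.15489278 -0.48697619  3.81182749] [ 0.01196081 -0.76612644 -0.03678131] 0.043957265380306074 [ 0.45965846 -0.13021728  0.05082644]
r 0.17067797095976903 ang sled 75.82900866222374
76.5 [-0.21 -0.03 -0.  ]
80 [-1.14 -0.49 -0.01]
```

View pics/w8.png

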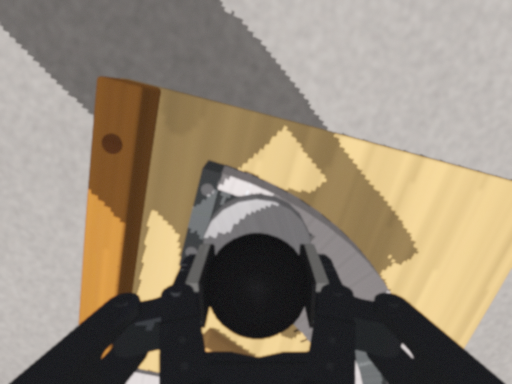

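View pics/s8.png

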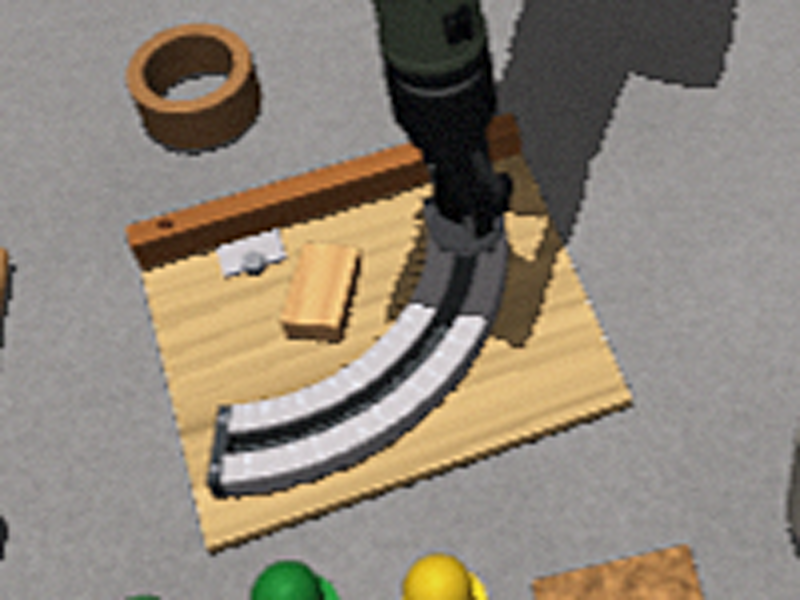

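The wrist view shows the knob in the wide opening, its flange just short of the end block at (205,200). The lip edges measured about 1.3° further on than my angle zero, so I nudge on 6 mm, hold there, then lift gently.

play_rows(
  targets=[
    {"grip":3,"slide":[-0.3,-0.1,0],"twist":0},
    {"grip":3,"slide":[-0.6,-0.22,0],"twist":0},
    {"grip":3,"slide":[-0.6,-0.22,0],"twist":0},
    {"grip":3,"slide":[-0.6,-0.22,0],"twist":0},
    {"grip":3,"slide":[-0.6,-0.22,-0.2],"twist":0},
    {"grip":3,"slide":[-0.6,-0.22,-0.5],"twist":0},
    {"grip":3,"slide":[-0.6,-0.22,-0.8],"twist":0},
    {"grip":3,"slide":[-0.6,-0.22,-1.0],"twist":0},
    {"grip":3,"slide":[-0.6,-0.22,-1.0],"twist":0},
    {"grip":3,"slide":[-0.6,-0.22,-1.0],"twist":0},
  ],
)

```text
time_s: 13.2
position: [0.4524, -0.1303, 0.0608]
tcp_rot: [0.981, 0.194, 0.002, 0.0]
contact_force: [0.3, 0.4, -2.4]
finger_gap: 0.0437
```

Run:
```python
from h import *
s=arm.sense(); print(s["contact_force"],s["moment"],s["finger_gap"],s["position"])
im=vision.get_image("wrist")[:,:,::-1]; cv2.imwrite("pics/w9.png",im)
```

```text
[ 0.33682127  0.44464634 -2.4202735 ] [-0.02925522 -0.01903481  0.00946822] 0.043747827911049975 [ 0.45243942 -0.13034522  0.06076233]
```

View pics/w9.png

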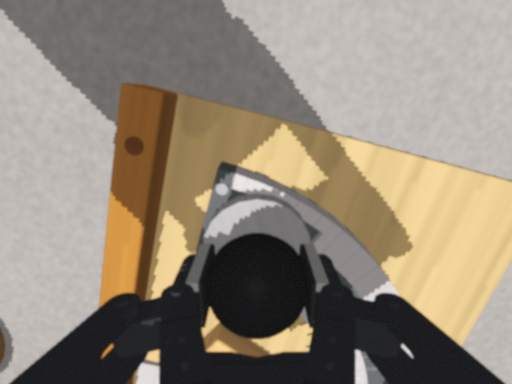

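The wrist force is -2.4 N in z, which matches the 0.22 kg weight, and the gap is steady. The knob is free and held, so I lift and carry it.

play_rows(
  targets=[
    {"grip":3,"slide":[0,0,-1.5],"twist":0},
    {"grip":3,"slide":[0,0,-3.5],"twist":0},
    {"grip":3,"slide":[0,0,-6],"twist":0},
    {"grip":3,"slide":[0,0,-8.5],"twist":0},
    {"grip":3,"slide":[0,0,-11],"twist":0},
    {"grip":3,"slide":[0,0,-12],"twist":0},
    {"grip":3,"slide":[0.4,-1,-12],"twist":0},
    {"grip":3,"slide":[1.3,-3,-12],"twist":0},
    {"grip":3,"slide":[2.6,-6,-12],"twist":0},
    {"grip":3,"slide":[3.9,-9,-12],"twist":0},
  ],
)

```text
time_s: 14.5
position: [0.4524, -0.0305, 0.1793]
tcp_rot: [0.981, 0.194, 0.001, -0.001]
contact_force: [0.2, -0.1, -1.5]
finger_gap: 0.0437
```

Run:
```python
from h import *
s=arm.sense(); print(s["contact_force"],s["finger_gap"],s["position"],tool(s,[.538,.322,.18]))
```

```text
[ 0.22587249 -0.07228045 -1.50567314] 0.04372386038543591 [ 0.45236802 -0.03054358  0.17925915] [ 2.13455269e+01 -2.93355093e+01 -2.24809978e-03]
```

play_rows(
  targets=[
    {"grip":3,"slide":[1.5,-2,0],"twist":0},
    {"grip":3,"slide":[4.3,-6,0],"twist":0},
    {"grip":3,"slide":[7.2,-10,0],"twist":0},
    {"grip":3,"slide":[10.2,-14,0],"twist":0},
    {"grip":3,"slide":[13.1,-18,0],"twist":0},
    {"grip":3,"slide":[16,-22,0],"twist":0},
    {"grip":3,"slide":[18.9,-26,0],"twist":0},
    {"grip":3,"slide":[20.5,-28.2,0],"twist":0},
    {"grip":3,"slide":[21.3,-29.3,0],"twist":0},
    {"grip":3,"slide":[21.3,-29.3,0],"twist":0},
  ],
)

```text
time_s: 15.75
position: [0.5367, 0.3217, 0.1787]
tcp_rot: [0.981, 0.195, -0.001, -0.0]
contact_force: [-1.2, 0.5, -2.5]
finger_gap: 0.0434
```

Run:
```python
from h import *
s=arm.sense(); print(s["contact_force"],s["finger_gap"],s["position"])
im=vision.get_image("wrist")[:,:,::-1].copy(); cv2.imwrite("pics/w10.png",im)
t=vision.get_image("scene")[:,:,::-1]; cv2.imwrite("pics/s10.png",cv2.resize(t[80:240,270:450],None,fx=4,fy=3.7,interpolation=2)[:600])
```

```text
[-1.19164985  0.51083784 -2.5110502 ] 0.043405343537197494 [0.53674779 0.3217002  0.17868051]
```

View pics/w10.png

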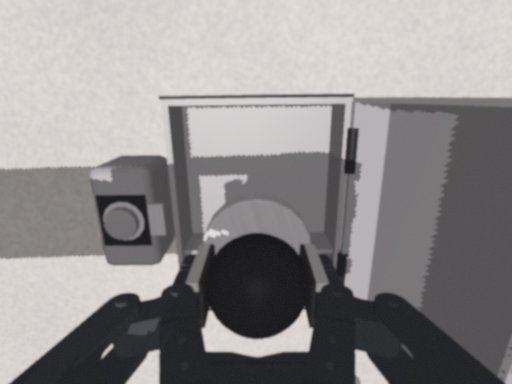

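View pics/s10.png

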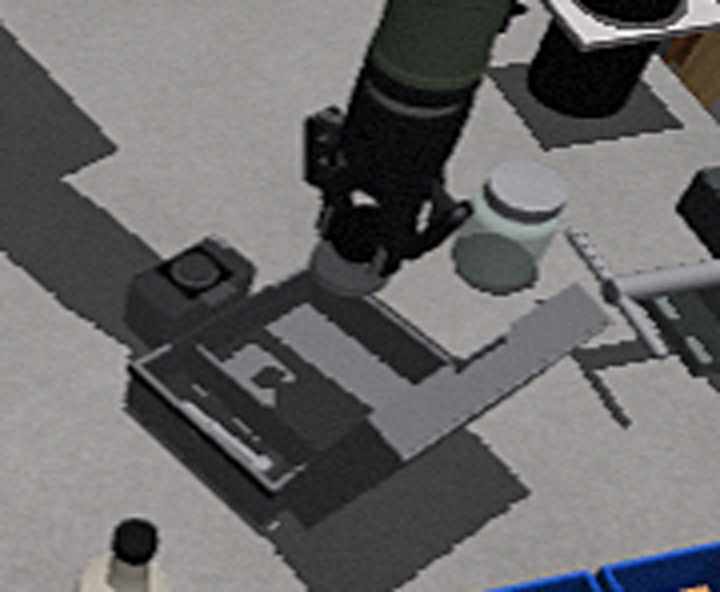

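Run:
```python
from h import *
s=arm.sense()
A=onz("wrist",(161,97),.055,s);B=onz("wrist",(354,96),.055,s); print(A,B,np.linalg.norm(A-B))
u=(B-A)/np.linalg.norm(B-A); yaw=np.degrees(np.arctan2(u[1],u[0])); m=(A+B)/2
v=np.array([-u[1],u[0],0]); comp=m-.075*v; print("yaw",yaw,"comp",comp, "btn",onz("wrist",(124,221),.076,s)); print(tool(s,[comp[0],comp[1],.04]))
d=(s["position"]-comp); print("offset in case", d@u,d@v)
```

```text
[0.43146808 0.36545532 0.055     ] [0.5810901 0.4279332 0.055    ] 0.16214263809568638
yaw 22.664021212774042 comp [0.53517859 0.32748575 0.055     ] btn [0.43714349 0.25545179 0.076     ]
[ 0.10096562 -0.71437202 13.92183247]
offset in case -0.0009640994340267333 -0.00725221005179338
```

In the wrist view the far rim corners at (161,97) and (354,96) give a 162 mm width, against 160 given. That puts the knob 7 mm from the compartment's middle. I lower it, stopping just above the floor.

play_rows(
  targets=[
    {"grip":3,"slide":[0.1,-0.5,2],"twist":0},
    {"grip":3,"slide":[0.1,-0.5,4.5],"twist":0},
    {"grip":3,"slide":[0.1,-0.5,7],"twist":0},
    {"grip":3,"slide":[0.1,-0.5,9],"twist":0},
    {"grip":3,"slide":[0.1,-0.5,11],"twist":0},
    {"grip":3,"slide":[0.1,-0.5,12.5],"twist":0},
    {"grip":3,"slide":[0.1,-0.5,13.5],"twist":0},
    {"grip":3,"slide":[0.1,-0.5,13.8],"twist":0},
    {"grip":3,"slide":[0.1,-0.5,13.9],"twist":0},
    {"grip":3,"slide":[0.1,-0.5,13.9],"twist":0},
  ],
)

```text
time_s: 17.1
position: [0.5366, 0.3258, 0.041]
tcp_rot: [0.981, 0.194, 0.0, -0.001]
contact_force: [-0.3, 0.6, -3.2]
finger_gap: 0.0435
```

play_rows(
  targets=[
    {"grip":3,"slide":[0,0,0.1],"twist":0},
    {"grip":3,"slide":[0,0,0.2],"twist":0},
    {"grip":3,"slide":[0,0,0.3],"twist":0},
    {"grip":3,"slide":[0,0,0.3],"twist":0},
    {"grip":3,"slide":[0,0,0.3],"twist":0},
    {"grip":3,"slide":[0,0,0.3],"twist":0},
    {"grip":3,"slide":[0,0,0.3],"twist":0},
    {"grip":3,"slide":[0,0,0.3],"twist":0},
    {"grip":3,"slide":[0,0,0.3],"twist":0},
    {"grip":3,"slide":[0,0,0.3],"twist":0},
  ],
)

```text
time_s: 18.35
position: [0.5366, 0.3258, 0.038]
tcp_rot: [0.981, 0.194, 0.0, -0.001]
contact_force: [-0.2, 0.5, -1.7]
finger_gap: 0.0441
```

play_rows(
  targets=[
    {"grip":3,"slide":[0,0,0.1],"twist":0},
    {"grip":3,"slide":[0,0,0.15],"twist":0},
    {"grip":3,"slide":[0,0,0.15],"twist":0},
    {"grip":3,"slide":[0,0,0.15],"twist":0},
    {"grip":3,"slide":[0,0,0.15],"twist":0},
    {"grip":3,"slide":[0,0,0.15],"twist":0},
    {"grip":3,"slide":[0,0,0.15],"twist":0},
    {"grip":3,"slide":[0,0,0.15],"twist":0},
    {"grip":3,"slide":[0,0,0.15],"twist":0},
    {"grip":3,"slide":[0,0,0.15],"twist":0},
  ],
)

```text
time_s: 19.6
position: [0.5367, 0.3259, 0.0369]
tcp_rot: [0.981, 0.194, 0.001, -0.001]
contact_force: [-2.6, -1.2, 4.9]
finger_gap: 0.0438
```

The force went to +4.9 N at TCP z = 36.9 mm (expected 36.8), so the foot stands on the floor. I open gently.

play_rows(
  targets=[
    {"grip":4.4,"slide":[0,0,0],"twist":0},
    {"grip":4.6,"slide":[0,0,0],"twist":0},
    {"grip":4.8,"slide":[0,0,0],"twist":0},
    {"grip":5.1,"slide":[0,0,0],"twist":0},
    {"grip":5.5,"slide":[0,0,0],"twist":0},
    {"grip":6,"slide":[0,0,0],"twist":0},
    {"grip":6.5,"slide":[0,0,0],"twist":0},
    {"grip":6.5,"slide":[0,0,0],"twist":0},
    {"grip":6.5,"slide":[0,0,0],"twist":0},
    {"grip":6.5,"slide":[0,0,0],"twist":0},
  ],
)

```text
time_s: 20.85
position: [0.5367, 0.3259, 0.0369]
tcp_rot: [0.981, 0.194, 0.0, -0.001]
contact_force: [-0.0, -0.7, 0.6]
finger_gap: 0.0653
```

Run:
```python
from h import *
s=arm.sense(); print(s["contact_force"],s["finger_gap"],s["position"])
im=vision.get_image("wrist")[:,:,::-1].copy(); cv2.imwrite("pics/w11.png",im)
print(onz("wrist",(256,286),.062,s))
```

```text
[-0.01494313 -0.71081442  0.63734111] 0.06534109281071797 [0.53668418 0.32594696 0.03689229]
[0.53630822 0.32585599 0.062     ]
```

View pics/w11.png

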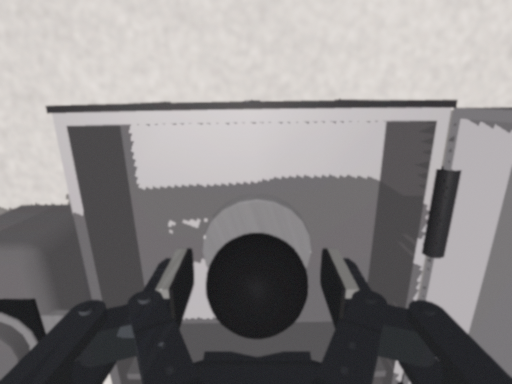

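The knob stands upright at (256,286) between the open fingers. I withdraw straight up.

play_rows(
  targets=[
    {"grip":6.5,"slide":[0,0,-1],"twist":0},
    {"grip":6.5,"slide":[0,0,-2.5],"twist":0},
    {"grip":6.5,"slide":[0,0,-4],"twist":0},
    {"grip":6.5,"slide":[0,0,-6],"twist":0},
    {"grip":6.5,"slide":[0,0,-9],"twist":0},
    {"grip":6.5,"slide":[0,0,-12],"twist":0},
    {"grip":6.5,"slide":[-3,0,-15],"twist":0},
    {"grip":6.5,"slide":[-7,2,-17],"twist":0},
    {"grip":6.5,"slide":[-9,6,-17],"twist":0},
    {"grip":6.5,"slide":[-9,10,-17],"twist":0},
  ],
)

```text
time_s: 22.15
position: [0.4906, 0.1982, 0.2088]
tcp_rot: [0.981, 0.195, 0.002, -0.001]
contact_force: [0.8, 0.0, -0.7]
finger_gap: 0.0651
```

play_rows(
  targets=[
    {"grip":6.5,"slide":[0,5,0],"twist":0},
    {"grip":6.5,"slide":[0,10,0],"twist":0},
    {"grip":6.5,"slide":[0,15,0],"twist":0},
    {"grip":6.5,"slide":[0,20,0],"twist":0},
    {"grip":6.5,"slide":[0,20,0],"twist":0},
    {"grip":6.5,"slide":[0,20,0],"twist":0},
    {"grip":6.5,"slide":[0,20,0],"twist":0},
    {"grip":6.5,"slide":[0,20,0],"twist":0},
    {"grip":6.5,"slide":[0,20,0],"twist":0},
    {"grip":6.5,"slide":[0,20,0],"twist":0},
  ],
)

```text
time_s: 23.4
position: [0.5668, 0.0138, 0.2087]
tcp_rot: [0.981, 0.195, 0.002, -0.001]
contact_force: [0.1, 0.5, -0.3]
finger_gap: 0.065
```

Run:
```python
from h import *
s=arm.sense(); print(s["time_s"],s["contact_force"],np.abs(s["qvel"]).max(),s["position"])
t=vision.get_image("top")[:,:,::-1]; cv2.imwrite("pics/t12.png",t)
u=vision.get_image("scene")[:,:,::-1]; cv2.imwrite("pics/s12.png",u)
cv2.imwrite("pics/c12.png",np.hstack([cv2.resize(t[130:250,140:280],None,fx=2.8,fy=2.8,interpolation=2),cv2.resize(u[110:230,280:420],None,fx=2.8,fy=2.8,interpolation=2)]))
```

```text
23.4 [ 0.1158766   0.45691989 -0.25305383] 0.004475642643268259 [0.56684363 0.01380765 0.20868181]
```

View pics/c12.png

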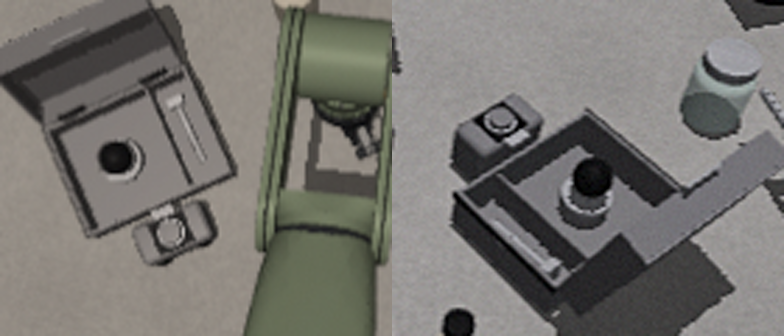

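View pics/s12.png

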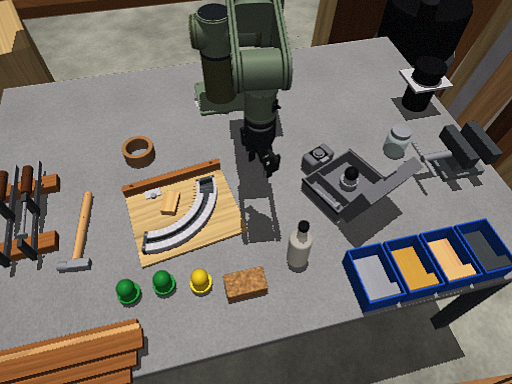

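The knob stands in the large compartment: top crop (115,157), scene crop (592,178). The lid is open, the slot is empty and the bystanders look unmoved. I do a quick two-view check, then hand in.

Run:
```python
from h import *
f=2.8
g=lambda u,v,x,y:((u+.5)/f-.5+x,(v+.5)/f-.5+y)
p,e=two(ray("top",g(115,157,140,130)),ray("scene",g(200,178,280,110))); print(p,e)
c=np.array([.536,.3265]); a=np.radians(22.5); d=p[:2]-c; print(d@[np.cos(a),np.sin(a)], d@[-np.sin(a),np.cos(a)], p[2]-.005)
print(arm.hand_in())
```

```text
[0.53829837 0.32561872 0.0625326 ] 0.0017456170698565915
0.0017861705944954894 -0.0016937450841223267 0.057532599850646134
the job is handed in; nothing more can be done
None
```

The knob is standing upright in the large compartment, the lid is open, and I handed the job in at about 23.5 s of the 67 s allowed; the hand-in gives no verdict.

1. **Lid:** I pressed the case's button with closed fingers, and the lid sprang open to its stop.
2. **Knob to the opening:** I gripped the black ball and moved it round the arc into the wide opening. The drag was about 4 N, along the slot. I held it there, then lifted it out; the wrist then read about its own weight.
3. **Setting down:** I lowered it until the foot touched the floor at the expected height, released it gently and drew back.

**Last checks:**
- Two views put the ball within 2 mm of the compartment's middle and 57.5 mm over its floor, as expected for standing upright.
- The arm was still and touched nothing.
- The bystanders look unmoved by eye; I did not measure them.

**Disagreements along the way:**
- My first button estimates differed by up to 8 mm between views, so I corrected the position with the wrist camera before pressing.
- The first grasp sat too high on the ball, so I took it again 6 mm lower. The fingers still closed to about 44 mm on the 46 mm ball, but the hold stayed firm.
- The lip edges measured 1–2° further round than my angle zero, so I moved the knob on about 6 mm before lifting.

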